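Shut the belt guard and start the scroll saw with the two-button console

ROBOT

A 6-joint arm with a two-finger parallel gripper is mounted at the origin on the work surface. World frame = base frame: x ahead of the robot, y to its left, z up, the work surface at z = 0. Lengths are in m, angles in rad, forces in N, time in s.
With the tool pointing down it reaches from about 0.375 to 0.9 m from the base axis. Payload 3.1 kg.
Tool frame: the origin (TCP) lies midway between the tips of the shut fingers; the grasp point (between the pads) lies manip.hold_point_z behind it (manip.hold_point_z is the distance from the TCP to the grasp point, in m); z points along the fingers, y is the direction in which the jaws open and shut (so a half turn about z gives the same grasp; the last joint's range is limited). The gripper opens to 85 mm and grips with 20 to 120 N. Pads are 22 mm wide; open, the fingers measure 114 mm over their backs; the gripper's body (76 mm by 85 mm) begins 54 mm behind the grasp point. The pads swing forward as they close: fully open they stand 13 mm farther back than shut.
Start: joints at [0.974, 0.527, 1.433, -0, 1.181, -0.178], TCP at [0.254, 0.571, 0.231] pointing down, gripper open.
Joint ranges: [-3.08, 3.08], [-0.75, 2.2], [0.22, 2.44], [-1.43, 4.57], [0, 2.65], [-2.85, 2.85]. Speed limits (rad/s): [2.79, 2.79, 3.14, 3.14, 3.14, 3.14].

INTERFACE

Orientations are given as a unit quaternion [x, y, z, w].
In Python, from station import manip, snapshot, workorder, models gives the robot as it stands.
- The arm moves only by the tool jog_arm, never from a script. Its argument "commands" is a list of rows, each a list of 5 numbers: the opening in per cent of the stroke, from 0 (shut) to 100 (fully open), then the shift along the world's x, y, z in cm, then the turn about the world's z in rad. A call has 1 to 8 rows; each row shifts and turns the pose as measured when the row begins; what a row does not reach is not made up. A row lasts 1/12 s, in which the tool goes at most 41.7 mm and 7.16 degrees, less where a joint would pass 70% of its speed; a pose out of reach is approached as far as the arm can. A call with a gripper value outside its range is refused whole. The fingers move at their own pace and stop on an object; "squeeze" is the grip in N (left out, the last holds). Time passes only in rows, so rows that do not move let the fingers close. It gives the time, the measured TCP pose, the force and the opening at its end, in the units of the state.
- manip.sense(): the state, without advancing time (a new reading comes with each control period).
- snapshot(name): name is "scene" or "top" or "wrist"; returns a dict with "image" (420x560x3 uint8, red, green, blue), "intrinsics" (3x3 intrinsics, pixels), "D" ([k1, k2, p1, p2, k3] as OpenCV has them; the pictures are not rectified), "extrinsics" (4x4, takes a point from camera to world coordinates); the wrist camera has in their place "hand_eye" (4x4, takes a point from camera to tool coordinates, whose origin is the TCP and whose axes are the flange's). Camera axes: x right, y down, z forward; pixel columns grow to the right and rows downward; lengths in m; the calibration is good to about 2 mm. A picture is of the moment at which its call begins: read the wrist's pose just before it. There is no depth.
- workorder.sign_off(): hands the job in, once; it reports no verdict.
Trained networks look in a picture, given as the dict that the camera call returned (one of the last four; its "shot" number tells which), for a name from the list of things; names that differ only in an ending like _2 or _b are one class to them, and where a whole thing is asked for, a point or a joint stands for the part that bears it (a point fixed in the world has none). Each returns a list of dicts, best first, with "score" (0 to 1); they miss things now and then, are a little off and sometimes report something else, mostly with a low value. They report only what shows in the picture. A call takes as long as a camera call. They do not tell look-alikes from the thing itself.
- models.find_in(picture, name): "centre" ([x, y, z] in m, in world coordinates, good to about 4 mm: the middle of the surface that is visible of it).
- models.pinpoint(picture, name): "centre" ([x, y, z] in m, in world coordinates, good to about 4 mm: a listed point, or the origin of a listed thing).
The state is a dict: "t": time; "q": joint angles; "qd": joint speeds; "tau": joint torques, N m; "tcp_pos": TCP position; "tool_rot": TCP orientation; "force": force on the tool from outside, world axes, zero at the start; "ft_torque": the same for the moment, N m; "finger_gap": opening from 0.0 (shut) to 1.0 (fully open).
Only numpy, scipy, OpenCV 4.12 (cv2) and the standard library are available. Lean on these libraries where they do the work, as an engineer would, in place of code of your own. Each camera call takes 0.05 s, during which the arm holds its last target. There are 200 camera calls.

TASK

Push the saw's sliding belt guard fully shut against its stop bar. Then press the console's two equal start buttons together, one fingertip on each, hold both fully down for three seconds and let go. Do not press the larger stop button, and leave the other things on the bench where they are.

Things in the scene. Friction and masses are not known exactly. Their poses are not given: they have to be found in the camera images.
- drive: Sage-green belt housing, 130 (its x) x 240 mm (its y), flat top 70 mm above the bench, fixed, turned up to 25 degrees, left or right of the console. Origin: underside centre. On its top the guard slides along its +y (roughly to the robot's left) up to a fixed stop bar at the +y end. While the guard is open the pulley shows between it and the bar.
- guard (a joint): Travel of the guard, m: 0 fully open, 0.080 shut against the stop bar with the pulley covered; starts at 0 to 0.03. The guard is a bare-metal box hood 104 mm (across the slide) x 100 mm (along it), top 106 mm above the bench, too wide to grip. It slides with about 3 N and stays where it is left.
- guard_push_face (a point): Centre of the guard's end face turned away from the stop bar (the face to push on), 19 mm above the housing's top; moves with the guard. The point's +y axis is the direction in which the guard shuts. Behind this face the housing's flat top runs on for 42 mm at joint 0.
- console: Grey start console, 150 (its x) x 180 mm (its y), top 60 mm above the bench, fixed, turned up to 25 degrees. Origin: underside centre. On its robot-side half the two equal start buttons, 70 mm apart along its y, with a grey partition between (12 mm thick along y, 46 mm along x, as high as the unpressed buttons). The larger stop button stands 70 mm further along +x.
- start_left_top (a point): Centre of the top of the left start button (console's +y side): black, round, flat, 30 mm across, standing on a steel collar 46 mm across, its top 84 mm above the bench when up. Moves with the button.
- start_right_top (a point): The same on the right start button (console's -y side), 70 mm from the left one.
- start_left (a joint): How far the left start button is pressed down, m: 0 = up, 0.008 = fully down, still 4 mm proud of its collar. Spring return: about 1.4 N to start, 4.5 N fully down.
- start_right (a joint): The same for the right start button.
- stop_top (a point): Centre of the top of the stop button: the single larger black button, 44 mm across, on the console's far half, its top 82 mm above the bench.
- stop (a joint): How far the stop button is pressed, m: 0 = up, 0.006 = fully down.
- glue: Bystander, loose: white glue bottle, 48 mm across, 110 mm tall. Origin: underside centre.
- mug: Bystander, loose: blue ceramic mug, 76 mm across, 90 mm tall. Origin: underside centre.
- puzzle: Bystander, loose: flat plywood puzzle piece about 80 x 45 mm, 12 mm thick. Origin: underside centre.
- tin: Bystander, loose: round steel blade tin, 52 mm across, 32 mm tall. Origin: underside centre.
- screwdriver: Bystander, loose: orange-handled screwdriver lying flat. Origin: under its middle.
- offcut: Bystander, loose: pale wood offcut 90 x 50 x 30 mm. Origin: underside centre.
- tape: Bystander, loose: paper tape roll lying flat, 90 mm across, 24 mm tall. Origin: underside centre.
Things that resemble listed ones, but are neither listed nor needed, are in the scene too. What is shaped like the console but blue or yellow is not meant.

How it is judged:
On the way, in this order (a step that is already met when the one before it is completed fails the run):
1. the guard is pushed shut (at least 75 of its 80 mm) (value of joint guard above 0.075 m), for 0.2 s.
2. both start buttons are held down together (more than 6 of 8 mm) for 2.8 s without a break by the fingers, the guard shut (value of joint each of start_left, start_right above 0.006 m and value of joint guard above 0.075 m and contact force between the fingers and console above 5 N), for 2.8 s.
3. both start buttons are let go (value of joint each of start_left, start_right below 0.0015 m), for 0.2 s.
At the end, for the whole second after the job is handed in: The guard is shut (at least 75 of 80 mm), both start buttons were held down together for three seconds (2.8 s counts) and have sprung back up (less than 1.5 mm down), the stop button is up, and the loose things stand at rest where they were (within 20 mm) (all of step 3 and value of joint guard above 0.075 m and value of joint stop below 0.0015 m and linear speed of each of glue, mug, puzzle, tin, screwdriver, offcut, tape below 0.03 m/s); the robot touches nothing.
It fails at once if a start button is pressed (over 3 mm) before the guard is shut (value of joint guard below 0.075 m and value of joint any of start_left, start_right above 0.003 m).
It fails at once if one start button is pressed without the other (one over 5 mm down while the other is less than 1 mm down) ((value of joint start_left above 0.005 m and value of joint start_right below 0.001 m) or (value of joint start_right above 0.005 m and value of joint start_left below 0.001 m)).
It fails at once if the stop button is pressed (over 2 mm) (value of joint stop above 0.002 m).
It fails at once if a loose thing on the bench is moved, lifted or carried more than 20 mm (distance of any of glue, mug, puzzle, tin, screwdriver, offcut, tape from where it was at the start of the episode above 0.02 m).
It also fails if it takes over 59 s, if anything falls off the work surface, if the arm or the gripper's body presses on something with over 40 N, if the wrist force passes 120 N, or if a joint passes its speed limit or range.

## Working session

There is one attempt and no reset: what is moved stays moved. The work goes in short steps, Python scripts to look and compute and a tool call to move; the robot and the scene stay as the last step left them, time stands still between calls to the robot, and variables do not carry over. Pictures are saved under pics/ and viewed, about 8 in all and at most 12, crops included, and the job is handed in when it is done.

Besides the shell and the picture viewer there is one more tool, called as name([rows], argument=value, ...), one row to a line, values as JSON. jog_arm: Moves the arm, as the interface text tells. Its arguments: {"type":"object","properties":{"commands":{"type":"array","items":{"type":"array","items":{"type":"number"}}},"squeeze":{"type":"number"}},"required":["commands"]}

```bash
mkdir -p pics
python3 - <<'E'
from station import manip, snapshot, workorder, models
import cv2,numpy as np
s=manip.sense();print({k:np.round(s[k],3).tolist() for k in s},manip.hold_point_z)
for c in ("scene","top"):
    p=snapshot(c);cv2.imwrite(f"pics/{c}0.png",p["image"][:,:,::-1])
    print(c,np.round(p["extrinsics"],3).tolist(),np.round(p["intrinsics"],1).tolist())
    for n in ["guard_push_face","start_left_top","start_right_top","stop_top","drive","console"]:
        print(n,[(np.round(d["centre"],3).tolist(),round(d["score"],2)) for d in models.pinpoint(p,n)[:3]])
E
```

```text
{'t': 0.0, 'q': [0.974, 0.528, 1.434, 0.0, 1.181, -0.178], 'qd': [0.001, 0.0, -0.0, 0.002, 0.0, -0.0], 'tau': [0.001, -44.236, -17.803, -0.0, 0.008, -0.0], 'tcp_pos': [0.254, 0.57, 0.23], 'tool_rot': [0.208, 0.978, -0.001, -0.0], 'force': [-0.173, 0.085, 0.921], 'ft_torque': [0.021, -0.024, 0.031], 'finger_gap': 0.999} 0.0187
scene [[0.523, 0.672, -0.524, 1.267], [0.852, -0.403, 0.334, -0.587], [0.013, -0.621, -0.784, 1.213], [0.0, 0.0, 0.0, 1.0]] [[432.1, 0.0, 280.3], [0.0, 432.1, 209.1], [0.0, 0.0, 1.0]]
guard_push_face [([0.551, 0.155, 0.093], 0.92)]
start_left_top [([0.409, -0.652, 0.081], 0.61), ([0.45, -0.205, 0.084], 0.55), ([0.2, -0.262, 0.082], 0.53)]
start_right_top [([0.553, 0.156, 0.094], 0.58), ([0.211, -0.335, 0.083], 0.48), ([0.444, -0.277, 0.083], 0.46)]
stop_top [([0.461, -0.71, 0.083], 0.66), ([0.515, -0.256, 0.079], 0.61), ([0.269, -0.294, 0.082], 0.47)]
drive [([0.531, 0.213, -0.006], 0.92)]
console [([0.229, -0.295, -0.002], 0.81), ([0.42, -0.7, -0.0], 0.74), ([0.479, -0.25, 0.002], 0.6)]
top [[0.018, -0.982, 0.187, 0.214], [-1.0, -0.02, -0.005, -0.084], [0.009, -0.187, -0.982, 1.737], [0.0, 0.0, 0.0, 1.0]] [[459.7, 0.0, 277.6], [0.0, 459.7, 213.8], [0.0, 0.0, 1.0]]
guard_push_face [([0.551, 0.157, 0.089], 0.76), ([0.718, 0.002, -0.001], 0.4)]
start_left_top [([0.41, -0.654, 0.087], 0.61), ([0.452, -0.208, 0.083], 0.6), ([0.199, -0.264, 0.085], 0.42)]
start_right_top [([0.383, -0.717, 0.08], 0.54), ([0.205, -0.334, 0.085], 0.47), ([0.444, -0.274, 0.087], 0.43)]
stop_top [([0.454, -0.711, 0.08], 0.68), ([0.719, 0.005, -0.001], 0.61), ([0.27, -0.292, 0.082], 0.48)]
drive [([0.526, 0.218, -0.0], 0.82)]
console [([0.417, -0.696, 0.0], 0.86), ([0.478, -0.249, 0.004], 0.67), ([0.231, -0.297, -0.001], 0.6)]
```

View pics/scene0.png

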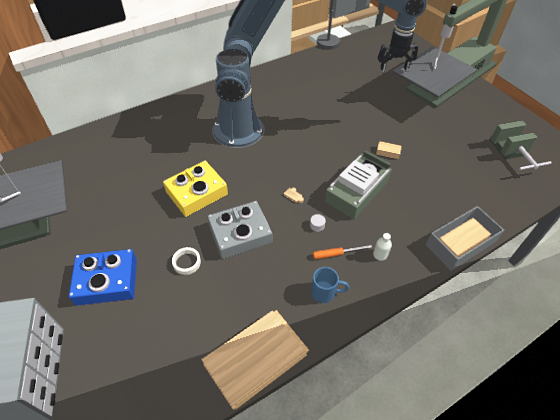

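View pics/top0.png

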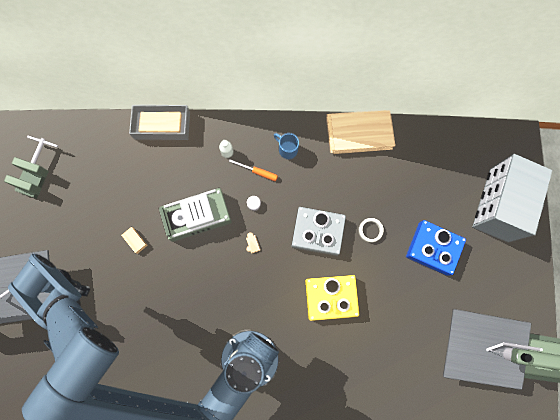

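The scene view shows the grey console at px (239,228) with buttons at (226,218) and (246,211). Its blue and yellow copies are at (102,275) and (196,187), and the drive is at (360,183). The top view agrees: console (320,230), drive (195,215) with the pulley on its left (+y) side, so the push face is on the right. The tin (253,203) and puzzle (252,243) are low and can be overflown.

jog_arm([
  [0,2,-2.9,0,0.1],
  [0,2,-2.9,0,0.1],
  [0,2,-2.9,0,0.1],
  [0,2,-2.9,0,0.1],
  [0,2,-2.9,0,0.1],
  [0,2,-2.9,0,0.1],
  [0,2,-2.9,0,0.1],
  [0,2,-2.9,0,0.1],
], squeeze=30)

```text
t: 1.37
tcp_pos: [0.4147, 0.3366, 0.2324]
tool_rot: [-0.215, 0.977, 0.003, 0.0]
force: [1.4, 0.4, -0.2]
finger_gap: 0.003
```

jog_arm([
  [0,2,-2.9,0,0],
  [0,2,-2.9,0,0],
  [0,2,-2.9,0,0],
  [0,2,-2.9,0,0],
  [0,2,-2.9,0,0],
  [0,2,-2.9,0,0],
  [0,2,-2.9,0,0],
  [0,2,-2.9,0,0],
])

```text
t: 2.03
tcp_pos: [0.5816, 0.0917, 0.2345]
tool_rot: [-0.217, 0.976, 0.004, 0.002]
force: [0.1, 1.3, -0.3]
finger_gap: -0.001
```

Run:
```python
from station import manip, snapshot, workorder, models
import cv2,numpy as np
s=manip.sense();print(np.round(s["tcp_pos"],4))
p=snapshot("wrist");cv2.imwrite("pics/w1.png",p["image"][:,:,::-1])
for q in (p,snapshot("scene")):
  for n in ["guard_push_face","drive"]:
    print(n,[(np.round(d["centre"],4).tolist(),round(d["score"],2)) for d in models.pinpoint(q,n)[:3]])
```

```text
[0.5816 0.0917 0.2345]
guard_push_face [([0.5499, 0.1539, 0.0881], 0.67), ([0.5312, 0.2136, 0.0024], 0.33)]
drive [([0.5309, 0.2133, 0.0011], 0.83)]
guard_push_face [([0.5509, 0.1555, 0.0914], 0.72)]
drive [([0.5317, 0.2148, -0.0027], 0.81), ([0.4411, -0.2787, 0.0839], 0.32)]
```

View pics/w1.png

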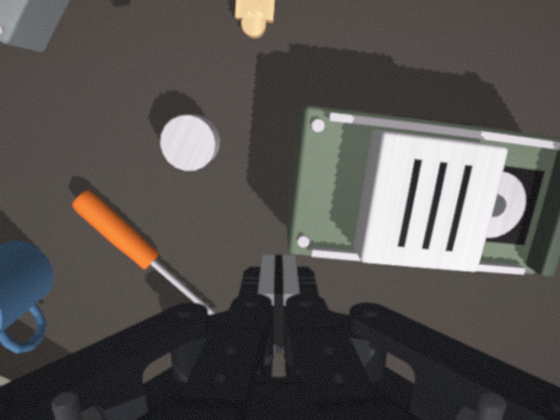

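The wrist view shows the guard's push face at px (372,200), the pulley at (500,205), and the fingers at (280,275). The slide runs about 109° in the world, with about 65 mm to go. Next I line up behind the face and descend.

jog_arm([
  [0,-1.0,0,-3,-0.1],
  [0,0,0,-3.5,0],
  [0,0,0,-3.5,0],
  [0,0,0,-3,0],
  [0,0,0,-1.8,0],
  [0,0,0,0,0],
])

```text
t: 2.83
tcp_pos: [0.566, 0.1042, 0.0863]
tool_rot: [-0.172, 0.985, 0.004, 0.007]
force: [0.4, 0.7, -0.8]
finger_gap: 0.003
```

jog_arm([
  [0,-0.4,1.2,0,0],
  [0,-0.4,1.2,0,0],
  [0,-0.4,1.2,0,0],
  [0,-0.3,1.0,0,0],
  [0,-0.3,1.0,0,0],
  [0,-0.3,1.0,0,0],
])

```text
t: 3.33
tcp_pos: [0.5437, 0.1772, 0.0909]
tool_rot: [-0.176, 0.984, 0.001, 0.009]
force: [0.8, -5.1, -2.5]
finger_gap: -0.002
```

jog_arm([
  [0,-0.3,0.8,-0.2,0],
  [0,-0.3,0.8,-0.2,0],
  [0,-0.2,0.6,-0.1,0],
  [0,-0.1,0.3,0,0],
])

```text
t: 3.67
tcp_pos: [0.535, 0.2065, 0.0888]
tool_rot: [-0.177, 0.984, 0.001, 0.012]
force: [4.2, -15.2, -2.9]
finger_gap: -0.0
```

jog_arm([
  [0,-0.1,0.3,0,0],
  [0,-0.1,0.3,0,0],
])

```text
t: 3.83
tcp_pos: [0.5352, 0.2064, 0.089]
tool_rot: [-0.181, 0.983, -0.006, 0.013]
force: [3.1, -16.8, 2.3]
finger_gap: -0.001
```

Run:
```python
from station import manip, snapshot, workorder, models
import cv2,numpy as np
p=snapshot("top");q=snapshot("scene")
cv2.imwrite("pics/s2.png",np.hstack([cv2.resize(p["image"][160:260,130:270],None,fx=2.8,fy=2.8,interpolation=3),cv2.resize(q["image"][130:230,310:450],None,fx=2.8,fy=2.8,interpolation=3)])[:,:,::-1])
for c in (p,q): print([(np.round(d["centre"],4).tolist(),round(d["score"],2)) for d in models.pinpoint(c,"guard_push_face")[:2]])
```

```text
[]
[([0.5281, 0.2198, 0.0912], 0.89)]
```

View pics/s2.png

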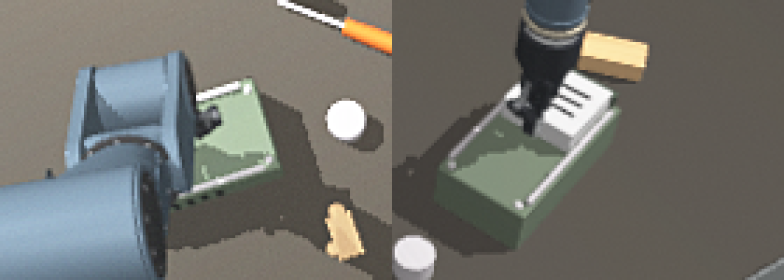

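The crop shows the guard against its bar with no pulley visible. The face moved 68 mm and then stalled at 17 N, so it is shut. Next I back off, rise and go above the start buttons.

jog_arm([
  [0,0.3,-0.9,0,0],
  [0,0.5,-1.4,1,0],
  [0,0,-2,3,0],
  [0,0,-2,3,0],
  [0,0,-3,2.5,-0.1],
  [0,0,-3.5,0,-0.1],
  [0,0,-3.5,0,-0.1],
  [0,-0.5,-3.8,0,-0.1],
])

```text
t: 4.7
tcp_pos: [0.539, 0.0078, 0.1863]
tool_rot: [0.025, 1.0, -0.0, 0.014]
force: [1.8, -0.5, 0.4]
finger_gap: 0.005
```

jog_arm([
  [68,-1.5,-3.8,0,-0.07],
  [68,-1.5,-3.8,0,0],
  [68,-1.5,-3.8,0,0],
  [68,-1.5,-3.8,0,0],
  [68,-1.5,-3.8,0,0],
  [68,-1.5,-3.8,0,0],
  [68,0,0,0,0],
])

```text
t: 5.28
tcp_pos: [0.4496, -0.2327, 0.1876]
tool_rot: [0.07, 0.997, 0.002, 0.022]
force: [0.1, 0.6, 0.3]
finger_gap: 0.68
```

```bash
cat > look.py <<'E'
from station import manip, snapshot, workorder, models
import cv2,numpy as np,sys
from scipy.spatial.transform import Rotation as R
def look(out):
    s=manip.sense();p=snapshot("wrist");cv2.imwrite(out,p["image"][:,:,::-1])
    y=R.from_quat(s["tool_rot"]).as_matrix()[:,1]
    print(np.round(s["tcp_pos"],4),"jaw deg",np.degrees(np.arctan2(y[1],y[0])),"tilt",y[2],s["finger_gap"],np.round(s["force"],1))
    for n in ["start_left_top","start_right_top","stop_top"]:
        print(n,[(np.round(d["centre"],4).tolist(),round(d["score"],2)) for d in models.pinpoint(p,n)[:3]])
    return s,p
look(sys.argv[1])
E
python3 look.py pics/w3.png
```

```text
[ 0.4496 -0.2327  0.1876] jaw deg 82.02070424951633 tilt 0.006109237043803253 0.6803821498211486 [0.1 0.6 0.3]
start_left_top [([0.447, -0.2086, 0.0803], 0.57)]
start_right_top [([0.4407, -0.2788, 0.0822], 0.62)]
stop_top [([0.5149, -0.2547, 0.0865], 0.75)]
```

View pics/w3.png

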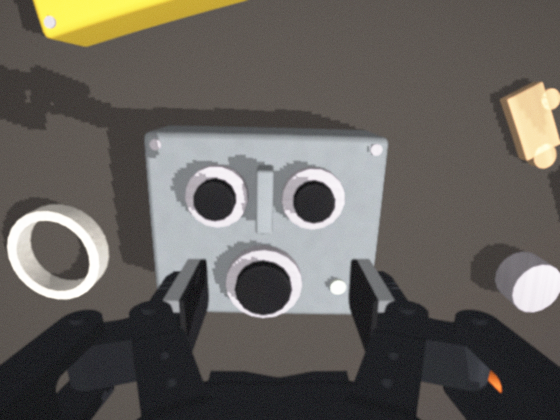

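The wrist view shows the start buttons at px (215,199) and (313,201), the partition between them, the stop button at (263,287), and the open fingertips at about (190,290) and (368,290). I'll check the finger geometry and refine the buttons by ray-plane intersection.

Run:
```python
from station import manip, snapshot
import cv2,numpy as np
from scipy.spatial.transform import Rotation as R
s=manip.sense();p=snapshot("wrist");H=p["hand_eye"];K=p["intrinsics"];D=np.array(p["D"])
T=np.eye(4);T[:3,:3]=R.from_quat(s["tool_rot"]).as_matrix();T[:3,3]=s["tcp_pos"]
W=T@H
g=cv2.cvtColor(p["image"],cv2.COLOR_RGB2GRAY)
m=(g<45).astype(np.uint8);m[:140]=0;m[255:]=0;m[:,:160]=0;m[:,380:]=0
n,_,st,c=cv2.connectedComponentsWithStats(m)
P=[]
for i in range(1,n):
    if st[i,4]>600:
        u=cv2.undistortPoints(c[i].reshape(1,1,2),K,D)[0,0];r=W[:3,:3]@[u[0],u[1],1]
        X=W[:3,3]+r*(0.084-W[2,3])/r[2];P.append(X);print(c[i],st[i],np.round(X,4))
a,b=P[0],P[1];print("mid",(a+b)/2,"dist",np.linalg.norm(a-b),"ang",np.degrees(np.arctan2(*(b-a)[[1,0]]))%180)
pts=np.array([[x,y,z] for y in(-.0435,-.029,.029,.0435) for x in(-.011,.011) for z in(-.006,)])
Hi=np.linalg.inv(H);print(cv2.projectPoints(pts,cv2.Rodrigues(Hi[:3,:3])[0],Hi[:3,3],K,D)[0][:,0].round(0).tolist())
```

```text
[298.20606061 203.49393939] [283 183  36  40 660] [ 0.4509 -0.2106  0.084 ]
[199.52086553 203.79289026] [183 186  36  34 647] [ 0.4421 -0.2778  0.084 ]
mid [ 0.4465047  -0.24417266  0.084     ] dist 0.06776899572711693 ang 82.48799695118328
[[176.0, 305.0], [171.0, 256.0], [210.0, 305.0], [207.0, 256.0], [350.0, 305.0], [353.0, 256.0], [384.0, 305.0], [389.0, 256.0]]
```

jog_arm([
  [68,0,0,0,0],
  [68,-0.2,-0.3,-2.5,0.01],
  [68,0,0,-2.5,0],
  [68,0,0,-1.2,0],
  [68,0,0,0,0],
  [68,0,0,0,0],
])

```text
t: 6.03
tcp_pos: [0.4534, -0.2181, 0.1247]
tool_rot: [0.052, 0.998, 0.004, 0.023]
force: [-0.4, -0.1, 0.4]
finger_gap: 0.68
```

```bash
python3 look.py pics/w4.png
```

```text
[ 0.4534 -0.2181  0.1247] jaw deg 84.06109457609439 tilt 0.010211499922319291 0.6796824835988614 [-0.4 -0.1  0.4]
start_left_top [([0.4498, -0.2057, 0.0834], 0.6)]
start_right_top [([0.4385, -0.2784, 0.0809], 0.62)]
stop_top [([0.5167, -0.2496, 0.0861], 0.91), ([0.4536, -0.2079, 0.0811], 0.45)]
```

View pics/w4.png

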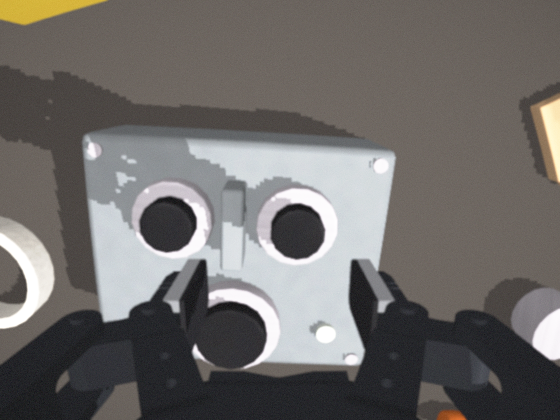

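The wrist view shows the buttons at px (168,224) and (297,231), to the left of the fingers (185 and 370). The tool is about 25 mm too far in +y, so I correct that before descending.

jog_arm([
  [68,-0.4,-1.3,0,-0.01],
  [68,-0.3,-1.2,0,0],
  [68,0,0,-1,0],
  [68,0,0,-1,0],
  [68,0,0,0,0],
])

```text
t: 6.65
tcp_pos: [0.4482, -0.2508, 0.1082]
tool_rot: [0.059, 0.998, -0.001, 0.028]
force: [0.2, 0.7, 0.3]
finger_gap: 0.681
```

jog_arm([
  [68,-0.1,0.6,-0.5,0],
  [68,0,0,-0.5,0],
  [68,0,0,0,0],
  [68,0,0,0,0],
])

```text
t: 6.98
tcp_pos: [0.4462, -0.2451, 0.0965]
tool_rot: [0.06, 0.998, -0.0, 0.027]
force: [-0.0, -0.6, -0.5]
finger_gap: 0.677
```

```bash
python3 look.py pics/w5.png
```

```text
[ 0.4462 -0.2451  0.0965] jaw deg 83.11964406411194 tilt 0.00274075274707834 0.6770867276619349 [-0.  -0.6 -0.5]
start_left_top [([0.4516, -0.2055, 0.0822], 0.95)]
start_right_top [([0.442, -0.2805, 0.0825], 0.6)]
stop_top [([0.5171, -0.252, 0.0885], 0.87)]
```

View pics/w5.png

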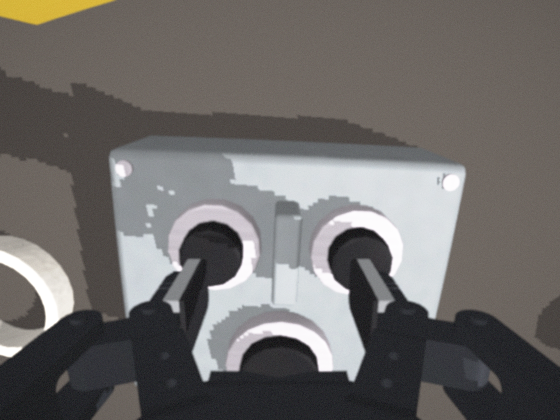

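The wrist view shows the fingertips at px (187,280) and (372,280) over buttons at (211,250) and (359,258), about 2 mm short in +y. Next I nudge and press in small steps.

jog_arm([
  [68,0,0.2,-0.4,0],
  [68,0,0,-0.4,0],
  [68,0,0,-0.3,0],
  [68,0,0,0,0],
])

```text
t: 7.52
tcp_pos: [0.4474, -0.2436, 0.0859]
tool_rot: [0.06, 0.998, -0.001, 0.029]
force: [-0.1, -0.7, -0.2]
finger_gap: 0.682
```

jog_arm([
  [68,0,0,-0.3,0],
  [68,0,0,-0.3,0],
  [68,0,0,-0.3,0],
  [68,0,0,0,0],
])

```text
t: 7.85
tcp_pos: [0.4476, -0.2437, 0.0763]
tool_rot: [0.06, 0.998, -0.002, 0.029]
force: [-0.4, 0.6, 5.1]
finger_gap: 0.681
```

jog_arm([
  [68,0,0,-0.3,0],
  [68,0,0,-0.3,0],
  [68,0,0,-0.2,0],
])

```text
t: 8.1
tcp_pos: [0.4477, -0.2437, 0.0712]
tool_rot: [0.059, 0.998, -0.002, 0.029]
force: [-5.1, 3.2, 33.8]
finger_gap: 0.681
```

jog_arm([
  [68,0,0,0,0],
  [68,0,0,-0.05,0],
])

```text
t: 8.27
tcp_pos: [0.4477, -0.2437, 0.0732]
tool_rot: [0.059, 0.998, -0.002, 0.03]
force: [-1.7, 0.9, 6.8]
finger_gap: 0.678
```

jog_arm([
  [68,0,0,-0.2,0],
  [68,0,0,-0.1,0],
  [68,0,0,-0.1,0],
  [68,0,0,-0.1,0],
])

```text
t: 8.6
tcp_pos: [0.4477, -0.2437, 0.0717]
tool_rot: [0.059, 0.998, -0.003, 0.031]
force: [-1.3, 1.4, 8.3]
finger_gap: 0.68
```

jog_arm([
  [68,0,0,-0.2,0],
  [68,0,0,-0.15,0],
  [68,0,0,-0.15,0],
  [68,0,0,-0.15,0],
])

```text
t: 8.93
tcp_pos: [0.4477, -0.2437, 0.0716]
tool_rot: [0.059, 0.998, -0.004, 0.033]
force: [-2.3, 0.8, 12.9]
finger_gap: 0.683
```

jog_arm([
  [68,0,0,-0.17,0],
  [68,0,0,-0.17,0],
  [68,0,0,-0.17,0],
  [68,0,0,-0.17,0],
  [68,0,0,-0.17,0],
  [68,0,0,-0.17,0],
  [68,0,0,-0.17,0],
  [68,0,0,-0.17,0],
])

```text
t: 9.6
tcp_pos: [0.4477, -0.2437, 0.0717]
tool_rot: [0.059, 0.998, -0.006, 0.036]
force: [-2.9, 1.3, 17.0]
finger_gap: 0.678
```

jog_arm([
  [68,0,0,-0.17,0],
  [68,0,0,-0.17,0],
  [68,0,0,-0.17,0],
  [68,0,0,-0.17,0],
  [68,0,0,-0.17,0],
  [68,0,0,-0.17,0],
  [68,0,0,-0.17,0],
  [68,0,0,-0.17,0],
])

```text
t: 10.27
tcp_pos: [0.4478, -0.2438, 0.0718]
tool_rot: [0.059, 0.997, -0.008, 0.039]
force: [-2.8, 0.9, 16.2]
finger_gap: 0.679
```

jog_arm([
  [68,0,0,-0.17,0],
  [68,0,0,-0.17,0],
  [68,0,0,-0.17,0],
  [68,0,0,-0.17,0],
  [68,0,0,-0.17,0],
  [68,0,0,-0.17,0],
  [68,0,0,-0.17,0],
  [68,0,0,-0.17,0],
])

```text
t: 10.93
tcp_pos: [0.4478, -0.2438, 0.072]
tool_rot: [0.059, 0.997, -0.01, 0.043]
force: [-3.2, 1.8, 17.6]
finger_gap: 0.681
```

jog_arm([
  [68,0,0,-0.17,0],
  [68,0,0,-0.17,0],
  [68,0,0,-0.17,0],
  [68,0,0,-0.17,0],
  [68,0,0,-0.17,0],
  [68,0,0,-0.17,0],
  [68,0,0,-0.17,0],
  [68,0,0,-0.17,0],
])

```text
t: 11.6
tcp_pos: [0.4478, -0.2438, 0.0721]
tool_rot: [0.059, 0.997, -0.012, 0.047]
force: [-3.2, 2.2, 16.6]
finger_gap: 0.681
```

jog_arm([
  [68,0,0,-0.17,0],
  [68,0,0,-0.17,0],
  [68,0,0,-0.17,0],
  [68,0,0,-0.17,0],
  [68,0,0,-0.17,0],
  [68,0,0,-0.17,0],
  [68,0,0,-0.17,0],
  [68,0,0,-0.17,0],
])

```text
t: 12.27
tcp_pos: [0.4479, -0.2438, 0.0723]
tool_rot: [0.059, 0.997, -0.015, 0.051]
force: [-3.8, 1.6, 17.5]
finger_gap: 0.68
```

Run:
```python
from station import manip, snapshot
import cv2,numpy as np
s=manip.sense();print(s["t"],np.round(s["force"],1),np.round(s["ft_torque"],2))
p=snapshot("wrist")["image"];q=snapshot("scene")["image"]
cv2.imwrite("pics/h6.png",np.hstack([cv2.resize(p[180:380,140:420],(480,343)),cv2.resize(q[190:260,200:265],(319,343),interpolation=3)])[:,:,::-1])
```

```text
12.2667 [-3.8  1.6 17.5] [0.5  0.48 0.01]
```

View pics/h6.png

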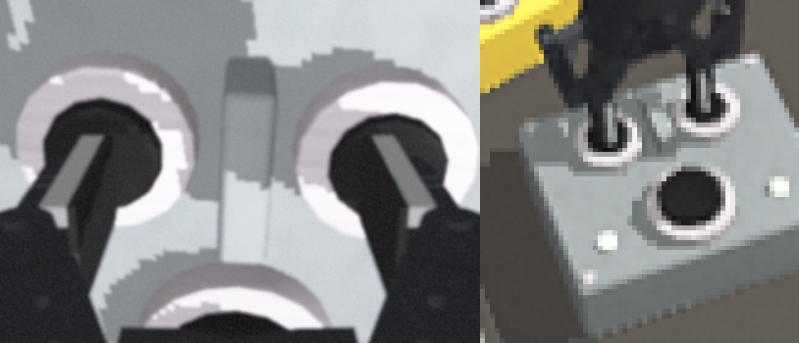

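The crop shows one fingertip on each start button, both down near their collars, with the stop button untouched. The tool has rolled slightly, so the right tip sits about 1.6 mm higher. I'll extend the same unbroken hold with a firmer push for margin.

jog_arm([
  [68,0,0,-0.3,0],
  [68,0,0,-0.3,0],
  [68,0,0,-0.3,0],
  [68,0,0,-0.3,0],
  [68,0,0,-0.3,0],
  [68,0,0,-0.3,0],
  [68,0,0,-0.3,0],
  [68,0,0,-0.3,0],
])

```text
t: 13.03
tcp_pos: [0.448, -0.2439, 0.0721]
tool_rot: [0.059, 0.996, -0.018, 0.058]
force: [-6.4, 2.2, 29.6]
finger_gap: 0.684
```

```bash
python3 -c "
from station import manip
s=manip.sense();print(s['tool_rot'],s['tcp_pos'],s['force'],s['ft_torque'])"
```

```text
[ 0.05870375  0.99642742 -0.0181482   0.05793891] [ 0.4479651  -0.24385685  0.07212844] [-6.36173219  2.15969338 29.63048778] [0.97334907 0.66256475 0.04844792]
```

jog_arm([
  [68,0,0,0.05,0],
])

```text
t: 13.12
tcp_pos: [0.4479, -0.2439, 0.0745]
tool_rot: [0.059, 0.996, -0.019, 0.059]
force: [-1.3, 0.7, 7.1]
finger_gap: 0.683
```

jog_arm([
  [68,0,0,0.1,0],
])

```text
t: 13.2
tcp_pos: [0.4479, -0.2438, 0.0767]
tool_rot: [0.059, 0.996, -0.019, 0.059]
force: [-0.9, 0.7, 4.2]
finger_gap: 0.677
```

jog_arm([
  [68,0,0,0.1,0],
])

```text
t: 13.28
tcp_pos: [0.4479, -0.2438, 0.0786]
tool_rot: [0.059, 0.996, -0.019, 0.06]
force: [-1.0, 1.2, 3.7]
finger_gap: 0.678
```

jog_arm([
  [68,0,0,0.1,0],
])

```text
t: 13.37
tcp_pos: [0.4479, -0.2438, 0.0801]
tool_rot: [0.059, 0.996, -0.019, 0.06]
force: [-0.3, 0.3, 1.7]
finger_gap: 0.684
```

jog_arm([
  [68,0,0,0.1,0],
])

```text
t: 13.45
tcp_pos: [0.4478, -0.2438, 0.0813]
tool_rot: [0.059, 0.996, -0.019, 0.06]
force: [-0.2, 0.5, 1.0]
finger_gap: 0.679
```

jog_arm([
  [68,0,0,0.1,0],
])

```text
t: 13.53
tcp_pos: [0.4479, -0.2439, 0.0822]
tool_rot: [0.059, 0.996, -0.019, 0.06]
force: [-1.0, 0.5, -0.6]
finger_gap: 0.68
```

jog_arm([
  [68,0,0,0.1,0],
])

```text
t: 13.62
tcp_pos: [0.4479, -0.2439, 0.083]
tool_rot: [0.059, 0.996, -0.019, 0.06]
force: [-0.3, -0.3, 0.3]
finger_gap: 0.681
```

The release force curve puts the unpressed level at about 0.0795 TCP height. By that, the right tip stayed at least 6.4 mm down and the left about 8 mm, from t≈8.6 to 13.0 s. Next I retreat clear and check.

jog_arm([
  [68,0,0,2,0],
  [68,0,0,3,0],
  [68,0,0,3,0],
  [68,-1,-2,3,0],
  [68,0,0,0,0],
  [68,0,0,0,0],
  [68,0,0,0,0],
])

```text
t: 14.2
tcp_pos: [0.4364, -0.2637, 0.1941]
tool_rot: [0.059, 0.997, -0.018, 0.057]
force: [-0.2, -0.8, 0.9]
finger_gap: 0.683
```

Run:
```python
from station import manip, snapshot, models
import cv2,numpy as np
s=manip.sense();print(s["t"],np.round(s["force"],1),np.round(s["qd"],3))
q=snapshot("scene");w=snapshot("wrist");im=q["image"]
for n in ["guard_push_face"]: print(n,[np.round(d["centre"],4).tolist() for d in models.pinpoint(q,n)[:1]])
for n in ["start_left_top","start_right_top","stop_top"]: print(n,[np.round(d["centre"],4).tolist() for d in models.pinpoint(w,n)[:1]])
cv2.imwrite("pics/f7.png",cv2.resize(im[100:320,150:430],None,fx=2.4,fy=2.4,interpolation=3)[:,:,::-1])
```

```text
14.2 [-0.2 -0.8  0.9] [-0.001  0.004  0.021  0.004  0.009  0.005]
guard_push_face [[0.5284, 0.2183, 0.0898]]
start_left_top []
start_right_top [[0.4433, -0.28, 0.083]]
stop_top [[0.513, -0.251, 0.0852]]
```

View pics/f7.png

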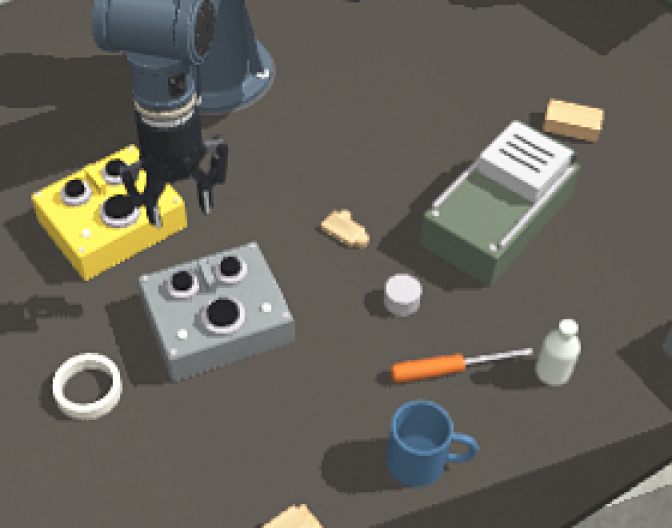

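The final view shows the guard shut at px (525,160) and both start buttons up at (182,283) and (230,267). The stop button is up at (222,315), the bystanders look unmoved, and the arm is clear.

```bash
python3 -c "
from station import workorder
print(workorder.sign_off())"
```

```text
the job is handed in; nothing more can be done
None
```

I pushed the guard shut and held both start buttons of the grey console down together, one fingertip on each. I then let go, retreated and handed the job in. No verdict was reported.

- **Guard:** its push face moved about 68 mm and stalled against the stop bar at about 17 N. The last check still put it there, with no pulley showing.
- **Hold:** it ran from about t = 8.6 to 13.0 s at 8–30 N, mostly 13–17 N.
- **End state:** in the last picture both start buttons and the stop button look up, the bystanders look unmoved and the arm is clear. I compared the bystanders by eye only, not by measurement.
- **Doubtful:** the tool rolled slightly during the hold, so I estimate the right button was only about 6.4 mm down near the end, against the 6 mm limit. Some estimates put it lower: 5.9 ± 0.6 mm from height, and about 5.9 mm from a force reading at t = 13.0 s. The force curve on release supported the higher figure.
- **Failed check:** the network did not find the left start button in the last wrist picture. I confirmed it was up only from the scene picture.

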